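# Square up the axle bearing block on a robot hull plate

### The job

Set the tracked robot's second axle bearing block in line with the one that is bolted down: stand the loose block upright on the bare mounting pad of the hull plate, and lay the engineer's square on the plate, stock flush against the plate's near edge, blade flat on the plate and its long outer edge flush against the left sides (the gearmotor side) of both the bolted block and the loose block. Let go and leave the square lying there for the fitter to check, with the loose block wholly on its pad, and do not disturb the other things on the bench.

Things in the scene. Friction and masses are not known exactly. Their poses are not given: they have to be found in the camera images.
- hull_plate: Sand-coloured plate fixed to the bench, 220 (x) by 260 (y), 10 thick, top face 10 above the bench. Origin: centre of its underside, on the bench; x away from the robot (at yaw 0), y left, z up. The near edge is a plain vertical face at x = -110, from the bench up to the top face, 260 long. Two hold-downs at the far corners (x over 83, |y| over 100), 27 above the bench.
- bolted_block (a point): Centre of the underside of the bolted bearing block, at (-55, -18, 10) in the plate's frame, axes as the plate's. Aluminium block 60 (x) by 36 (y) by 42 high, with four screw heads on top that add 5; it cannot move.
- motor (a point): Gearmotor fixed on the plate, at (10, 93, 10) in the plate's frame, on the plate's top under the motor. An obstacle: it fills x -47 to 100, y 69 to 117 of the plate's frame, up to 58 above the bench.
- controller (a point): Finned motor controller fixed on the plate, at (10, -106, 10) in the plate's frame, on the plate's top under the controller. An obstacle: it fills x -40 to 72, y -128 to -84 of the plate's frame, up to 36 above the bench.
- datum (a point): Point on the hull plate's top near edge in line with the left (+y) side of the bolted block; at (-110, 0, 10) in the plate's frame, axes as the plate's. When the square lies as it should, the square's origin is at this point and its axes are parallel to these.
- pad (a point): Centre of the bare pad on the plate's top, at (35, -18, 10) in the plate's frame: a bright metal rectangle 76 (x) by 46 (y) with four small tapped holes, in line with the bolted block, 90 farther from the near edge. The loose block has its place here, its 60 length along the plate's x.
- square: Steel engineer's square (L shape), loose, 0.7 kg. Origin: its outer measuring corner, where the blade's long outer edge meets the stock's inner face, at the level of the blade's underside. x runs along the blade away from the stock, y along the stock away from this corner, z up. Blade: flat bright strip, x 0 to 185, y 0 to 30, z 0 to 4; its outer edge is at y = 0. Centre of mass (12, 53, 2.5).
- stock (a point): Centre of the square's stock, a dark steel bar, at (-12.5, 65, 2.5) in the square's frame: x -25 to 0, y 0 to 130, z -9.5 to 14.5. It reaches 9.5 below the blade. At the start, on the mat, the square rests on the stock and the blade's tip, tipped 0.051 rad nose-down; with the blade on the plate the stock is just clear of the bench, and the square lies level. Grip its upper 14: lower fingers would hit the plate.
- tool_mat: Dark mat fixed flat on the bench at the left, 250 (x) by 190 (y), 3 thick. Origin: centre of its underside. The square starts lying on it.
- bearing_block: Loose aluminium bearing block, 60 (x) by 36 (y) by 42 high, 0.22 kg, flat sides, a round bearing bore along x in both ends, four small dark slots on top. It stands upright on the bench, on the right, among other things; same shape either way round. Origin: centre of its underside. It slides on the plate when pushed.
- sprocket: Bystander: toothed steel chain sprocket lying flat, about 66 across, 16 high. Origin on its underside. Leave it alone.
- track_shoe: Bystander: steel and rubber track shoe lying flat, about 70 x 48, 26 high. Origin on its underside. Leave it alone.
- battery: Bystander: grey battery pack lying flat, 68 x 44, 30 high. Origin on its underside. Leave it alone.
- screwdriver: Bystander: screwdriver with a black handle lying on the bench, 190 long, up to 32 across the handle. Origin on its underside. Leave it alone.
- grease_tin: Bystander: round plain tin, 57 across, 34 high. Origin on its underside. Leave it alone.
- spanner: Bystander: steel spanner lying on the bench at the back, 170 long. Origin on its underside. Leave it alone.
- multimeter: Bystander: black multimeter lying on its back at the back right, 150 x 78, about 45 high. Origin on its underside. Leave it alone.
Not all that is in view belongs to the job. Leave any yellow look-alike of the bearing_block alone.

How it is judged:
By the outcome, as a careful person would: the job done as asked, in the order asked, and still so for the second after the job is handed in, with the robot touching nothing.
It also fails if it takes over 58 s, if anything falls off the work surface, if the arm or the gripper's body presses on something with over 40 N, if the wrist force passes 120 N, or if a joint passes its speed limit or range.

### The arm

A 7-joint arm with a two-finger parallel gripper is mounted at the origin on the work surface. World frame = base frame: x ahead of the robot, y to its left, z up, the work surface at z = 0. Lengths are in m, angles in rad, forces in N, time in s.
With the tool pointing down it reaches from about 0.425 to 0.975 m from the base axis. Payload 16.7 kg.
Tool frame: the origin (TCP) lies midway between the tips of the shut fingers; the grasp point (between the pads) lies 19 mm behind it; z points along the fingers, y is the line along which they close (so a half turn about z gives the same grasp; the last joint's range is limited). The gripper opens to 85 mm and grips with 20 to 120 N. Pads are 22 mm wide; open, the fingers measure 114 mm over their backs; the gripper's body (76 mm by 85 mm) begins 54 mm behind the grasp point. The pads swing forward as they close: fully open they stand 13 mm farther back than shut.
Start: joints at [1.163, 0.426, 0.074, 1.606, -0.034, 1.111, -0.067], TCP at [0.173, -0.652, 0.202] pointing down, gripper open.
Joint ranges: [-2.85, 2.85], [-0.5, 2.14], [-1.23, 1.37], [0.21, 2.46], [-1.02, 4.16], [0.16, 2.05], [-2.73, 2.73]. Speed limits (rad/s): [1.89, 1.89, 2.39, 2.39, 3.01, 3.01, 3.01].

### API

Orientations are given as a rotation vector (axis times angle).
In Python, from rig import ctrl gives the robot as it stands.
- The arm moves only by the shell command python3 -m creep 'ROWS' [FORCE]. ROWS is a JSON object of lists of equal length, an entry for each row: "slide": the shift along the tool's x, y, z scaled (see below), a list of three; "dr": the turn, a rotation vector about the tool's x, y, z scaled (see below), a list of three; "jaw": the opening, from -1 (shut) to 1 (fully open), so that 0 is half open. In form: {"slide": [[tx, ty, tz], ...], "dr": [[wx, wy, wz], ...], "jaw": [jaw, ...]}. A call has 1 to 5 rows; each row shifts and turns the commanded pose from where the row before left it, along the tool's axes as they then stand; what a row does not reach is not made up. The controller multiplies each number of a shift by 20 mm and each number of a turn by 4 degrees. A row lasts 1/10 s, in which the tool goes at most 50 mm and 8.59 degrees, less where a joint would pass 70% of its speed; a pose out of reach is approached as far as the arm can. A call with a number of a shift or a turn outside -1 to 1 is refused whole. A call with a gripper value outside its range is refused whole. The fingers move at their own pace and stop on an object; FORCE is the grip in N (left out, the last holds). Time passes only in rows, so rows that do not move let the fingers close. It gives the time, the measured TCP pose, the force, the opening and the grip force at its end, in the units of the state.
- ctrl.state(): the state, without advancing time (a new reading comes with each control period).
- ctrl.grab_frame(name): name is "side" or "top" or "wrist"; returns (picture, depth): 400x640x3 uint8, blue, green, red; 400x640 float32, m along the optical axis (not along the pixel's ray), 0 where there is no reading.
- ctrl.camera_params(name): a dict with "mtx" (3x3 intrinsics, pixels), "distortion" ([k1, k2, p1, p2, k3] as OpenCV has them; the pictures are not rectified), "rvec" (rotation vector, rad) and "tvec" (3), from world to camera coordinates, as OpenCV has them. Camera axes: x right, y down, z forward; pixel columns grow to the right and rows downward; lengths in m; the calibration is good to about 2 mm. A picture is of the moment at which its call begins: read the wrist's pose just before it. camera_params takes no time and is no camera call; for the wrist camera it gives the pose at the moment of the call.
- ctrl.hand_in(): hands the job in; it is judged then, once.
The state is a dict: "time": time; "q": joint angles; "qvel": joint speeds; "joint_efforts": joint torques, N m; "tcp_pos": TCP position; "tcp_rot": TCP orientation; "ft_force": force on the tool from outside, world axes, zero at the start; "wrist_torque": the same for the moment, N m; "finger_gap": finger opening in m; "finger_force": force on a finger pad.
Only numpy, scipy, OpenCV 4.12 (cv2) and the standard library are available. Lean on these libraries where they do the work, as an engineer would, in place of code of your own. Each camera call takes 0.05 s, during which the arm holds its last target. There are 200 camera calls.

## Working session

There is one attempt and no reset: what is moved stays moved. The work goes in short steps, Python scripts to look and compute and a shell command to move; the robot and the scene stay as the last step left them, time stands still between calls to the robot, and variables do not carry over. Pictures are saved under pics/ and viewed, at most 10 in all, crops included, and the job is handed in when it is done.

```bash
ls; mkdir -p pics
python3 - <<'E'
from rig import ctrl
import cv2,numpy as np
s=ctrl.state();print({k:np.round(v,3).tolist() for k,v in s.items()})
for n in("top","side"):
    im,d=ctrl.grab_frame(n);cv2.imwrite(f"pics/{n}0.png",im);np.save(f"pics/{n}0.npy",d)
    p=ctrl.camera_params(n);print(n,{k:np.round(v,4).tolist() for k,v in p.items()})
E
```

```text
pics
{'time': 0.0, 'q': [1.162, 0.427, 0.074, 1.607, -0.034, 1.111, -0.067], 'qvel': [0.001, 0.0, -0.001, -0.0, -0.002, 0.0, 0.001], 'joint_efforts': [-0.001, -94.985, 3.761, -46.352, 0.019, 0.01, -0.0], 'tcp_pos': [0.173, -0.652, 0.201], 'tcp_rot': [-3.114, -0.405, 0.0], 'ft_force': [-0.229, 0.057, -0.627], 'wrist_torque': [0.042, -0.018, 0.033], 'finger_force': 0.0, 'finger_gap': 0.085}
top {'mtx': [[391.165, 0.0, 322.7169], [0.0, 391.165, 202.8888], [0.0, 0.0, 1.0]], 'distortion': [-0.0834, 0.0, 0.0, 0.0, 0.0], 'rvec': [1.988, -2.2276, 0.2349], 'tvec': [0.0219, 0.5788, 1.1802]}
side {'mtx': [[363.7404, 0.0, 320.9392], [0.0, 363.7404, 200.0679], [0.0, 0.0, 1.0]], 'distortion': [-0.0112, 0.0, 0.0, 0.0, 0.0], 'rvec': [2.3576, -0.7472, 0.2674], 'tvec': [-0.483, 0.2649, 0.8056]}
```

View pics/top0.png

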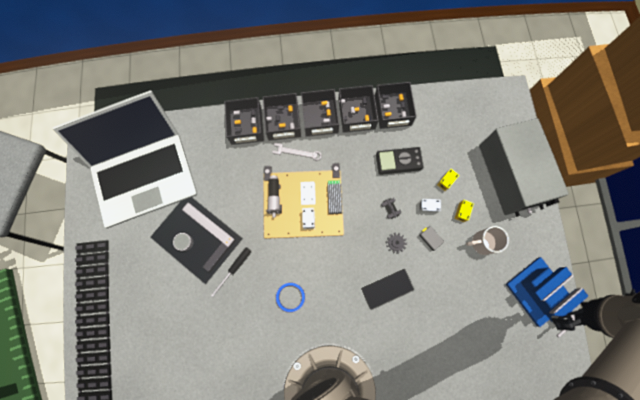

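View pics/side0.png

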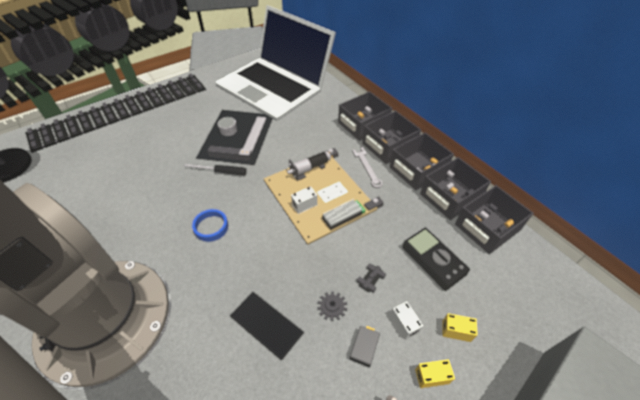

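Candidates for the loose block in the top view are:
- silver-white block at (430,205)
- yellow look-alikes at (449,179) and (465,210)
- grey battery at (431,237)
- bolted block at (308,218), which has screw heads

By the description it is the silver one at (430,205). The square is on the mat near (205,225), next to the tin at (182,242). I'll check these in a close crop.

```bash
cat > h.py <<'E'
from rig import ctrl
import cv2,numpy as np
from scipy.spatial.transform import Rotation as R
def cast(p,uv,z):
    uv=np.asarray(uv,float).reshape(-1,1,2)
    n=cv2.undistortPoints(uv,p["mtx"],np.array(p["distortion"]))[:,0]
    Rm=cv2.Rodrigues(np.array(p["rvec"],float))[0];c=-Rm.T@np.array(p["tvec"]).ravel()
    d=np.c_[n,np.ones(len(n))]@Rm
    return c+d*((z-c[2])/d[:,2])[:,None]
def proj(p,X):
    return cv2.projectPoints(np.asarray(X,float).reshape(-1,1,3),np.array(p["rvec"],float),np.array(p["tvec"],float),np.array(p["mtx"]),np.array(p["distortion"]))[0][:,0]
E
python3 - <<'E'
from h import *
t=cv2.imread("pics/top0.png")
a=cv2.resize(t[190:295,140:260],None,fx=5,fy=5,interpolation=cv2.INTER_CUBIC)[:,:]
a=cv2.resize(t[192:292,142:252],(396,360),interpolation=cv2.INTER_CUBIC)
b=cv2.resize(t[160:260,370:480],(396,360),interpolation=cv2.INTER_CUBIC)
c=cv2.resize(t[155:245,255:350],(253,240),interpolation=cv2.INTER_CUBIC)
o=np.zeros((600,792,3),np.uint8);o[:360,:396]=a;o[:360,396:]=b;o[360:,:253]=c
s=cv2.imread("pics/side0.png");o[360:,260:526]=cv2.resize(s[100:190,180:280],(266,240),interpolation=cv2.INTER_CUBIC)
o[360:,530:]=cv2.resize(s[145:245,260:370],(262,240),interpolation=cv2.INTER_CUBIC)
cv2.imwrite("pics/crop1.png",o)
p=ctrl.camera_params("top")
print(np.round(cast(p,[[430,205],[308,192],[308,218],[228,240],[265,238],[343,235],[182,242]],0.01),3))
E
```

```text
[[ 0.541 -0.399  0.01 ]
 [ 0.631 -0.     0.01 ]
 [ 0.544  0.009  0.01 ]
 [ 0.501  0.277  0.01 ]
 [ 0.494  0.155  0.01 ]
 [ 0.475 -0.098  0.01 ]
 [ 0.511  0.43   0.01 ]]
```

View pics/crop1.png

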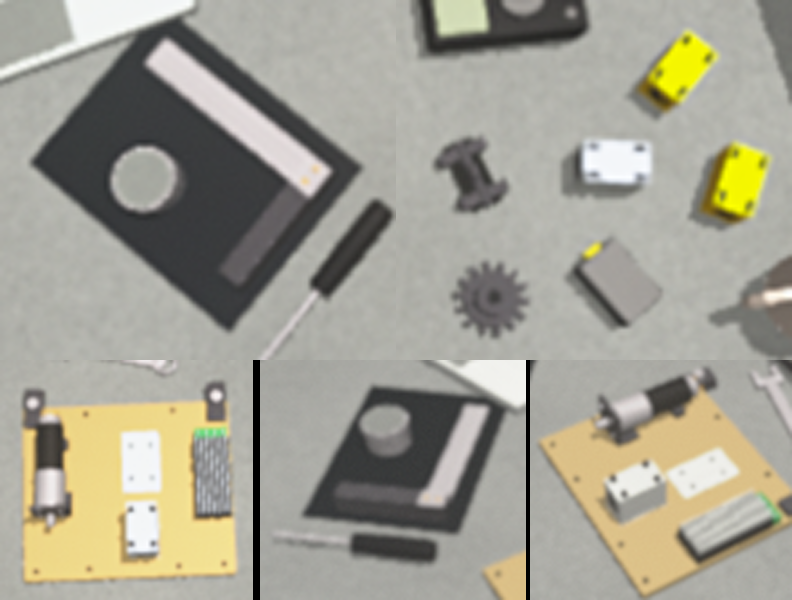

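The crop confirms it: the silver block with four slots is the loose one, the yellow ones are decoys. On the mat, the blade's outer edge is the upper-right edge, and the stock runs down-left from the corner near top-view pixel (228,240). The screwdriver handle lies close outside the stock. I'll go above the block.

```bash
cat >> h.py <<'E'
def yaw_of(s): 
    x=R.from_rotvec(s["tcp_rot"]).as_matrix()[:,0]; return np.arctan2(x[1],x[0])
def plan(pos,yaw=None,tilt=None):
    """units along current tool axes to reach pos; turn units for vertical tool at yaw"""
    s=ctrl.state();M=R.from_rotvec(s["tcp_rot"]);d=M.inv().apply(np.array(pos)-s["tcp_pos"])/0.02
    print("slide units",np.round(d,2),"tcp",np.round(s["tcp_pos"],4),"yaw",round(yaw_of(s),4),"t",round(s["time"],2))
    if yaw is not None:
        T=R.from_euler("z",yaw)*R.from_rotvec([np.pi,0,0])
        print("turn units",np.round(np.degrees((M.inv()*T).as_rotvec())/4,2))
        print("slide units after turn",np.round(T.inv().apply(np.array(pos)-s["tcp_pos"])/0.02,2))
E
for i in 1 2 3; do python3 -m creep '{"slide":[[1,-0.35,-0.2],[1,-0.35,-0.2],[1,-0.35,-0.2],[1,-0.35,-0.2],[1,-0.35,-0.2]],"dr":[[0,0,0],[0,0,0],[0,0,0],[0,0,0],[0,0,0]],"jaw":[1,1,1,1,1]}' >/dev/null; done
python3 -m creep '{"slide":[[1,-0.35,-0.2],[0.5,-0.3,0],[0,0,0]],"dr":[[0,0,0],[0,0,0],[0,0,0]],"jaw":[1,1,1]}'
python3 - <<'E'
from h import *
p=ctrl.camera_params("wrist");im,d=ctrl.grab_frame("wrist");cv2.imwrite("pics/w1.png",im);np.save("pics/w1.npy",d)
import pickle;pickle.dump(p,open("pics/w1.pkl","wb"))
print({k:np.round(v,4).tolist() for k,v in p.items()})
Rm=cv2.Rodrigues(np.array(p["rvec"]))[0];print("cam",-Rm.T@np.array(p["tvec"]).ravel(),Rm)
plan([0.541,-0.399,0.25],0.26)
print(ctrl.state()["q"], ctrl.state()["ft_force"])
E
```

```text
time: 1.9
tcp_pos: [0.4626, -0.4525, 0.2655]
tcp_rot: [-3.114, -0.409, -0.0]
ft_force: [-0.8, -0.7, -0.0]
finger_gap: 0.0853
finger_force: 0.0
{'mtx': [[276.7975, 0.0, 315.6033], [0.0, 276.7975, 194.9302], [0.0, 0.0, 1.0]], 'distortion': [-0.0232, 0.0, 0.0, 0.0, 0.0], 'rvec': [-2.2752, 1.7477, 0.2886], 'tvec': [-0.5557, 0.25, 0.5465]}
cam [ 0.54143885 -0.4309973   0.43706723] [[ 2.57729630e-01 -9.66216880e-01 -6.14994255e-04]
 [-9.15108483e-01 -2.44301096e-01  3.20770071e-01]
 [-3.10083701e-01 -8.21091653e-02 -9.47156895e-01]]
slide units [ 4.55 -1.62  0.77] tcp [ 0.4613 -0.4537  0.2654] yaw 0.2596 t 1.95
turn units [-0.01  0.01 -0.01]
slide units after turn [ 4.55 -1.62  0.77]
[ 0.71598212  0.33578656 -0.05021309  1.59254479  0.01773587  1.21446761
 -0.64882037] [-0.48714939 -0.34198332  0.33968609]
```

View pics/w1.png

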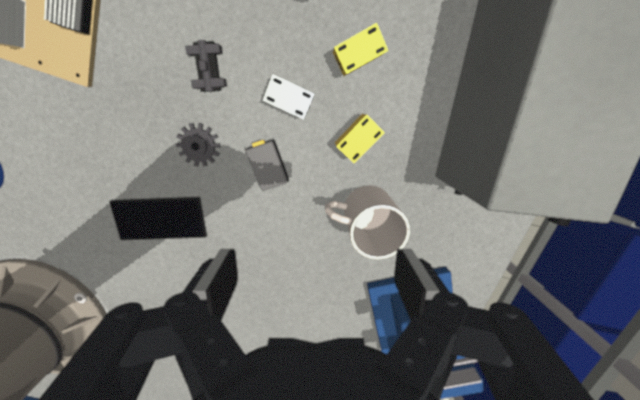

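The wrist view shows the silver block at (288,97), with the yellow decoys at (360,48) and (360,138), the battery at (267,163) and the mug at (380,230). The motor/plate corner is at top left. Next I measure the block.

```bash
cat >> h.py <<'E'
def block(p,im,near,z):
    hsv=cv2.cvtColor(im,cv2.COLOR_BGR2HSV);m=((hsv[...,2]>205)&(hsv[...,1]<40)).astype(np.uint8)
    m=cv2.morphologyEx(m,cv2.MORPH_CLOSE,np.ones((7,7),np.uint8))
    cs=[c for c in cv2.findContours(m,0,1)[0] if cv2.contourArea(c)>150]
    c=min(cs,key=lambda c:np.hypot(*(c.mean(0)[0]-near)))
    X=cast(p,c[:,0].astype(float),z)[:,:2]
    (cx,cy),(w,h),a=cv2.minAreaRect((X*1000).astype(np.float32))
    if w<h: a+=90;w,h=h,w
    return np.array([cx,cy])/1000,(w,h),(a+90)%180-90
E
python3 - <<'E'
from h import *
import pickle
p=pickle.load(open("pics/w1.pkl","rb"));im=cv2.imread("pics/w1.png")
print(block(p,im,(288,97),.042))
t=cv2.imread("pics/top0.png");pt=ctrl.camera_params("top")
print(block(pt,t,(430,205),.042))
s=cv2.imread("pics/side0.png");ps=ctrl.camera_params("side");print(block(ps,s,(408,317),.042))
E
```

```text
(array([ 0.53807587, -0.3930849 ]), (60.94760513305664, 36.70399856567383), 79.86691284179688)
(array([ 0.53664935, -0.39292026]), (60.29246139526367, 36.50226593017578), 83.48748016357422)
(array([ 0.53902167, -0.39158331]), (60.37903594970703, 36.48440170288086), 80.61279296875)
```

```bash
for i in 1 2 3; do python3 -m creep '{"slide":[[0,0,0.2],[0,0,0.2],[0,0,0.2],[0,0,0.2],[0,0,0.2]],"dr":[[0,0,-1],[0,0,-1],[0,0,-1],[0,0,-1],[0,0,-1]],"jaw":[1,1,1,1,0.5]}' >/dev/null; done
python3 -m creep '{"slide":[[0,0,0],[0,0,0]],"dr":[[0,0,-1],[0,0,-0.4]],"jaw":[0.45,0.45]}'
python3 - <<'E'
from h import *
plan([0.538,-0.3925,0.1],np.radians(80.5))
print(ctrl.state()["q"])
E
```

```text
time: 3.65
tcp_pos: [0.46, -0.455, 0.2055]
tcp_rot: [-2.398, -2.028, 0.001]
ft_force: [0.4, -0.5, -0.0]
finger_gap: 0.062
finger_force: 0.0
slide units [3.73 3.33 5.27] tcp [ 0.46   -0.455   0.2055] yaw 1.4041 t 3.65
turn units [-0.01  0.   -0.01]
slide units after turn [3.73 3.33 5.27]
[ 0.87247069  0.39088327 -0.25300014  1.652752    0.10708157  1.11233833
  0.42351855]
```

```bash
python3 -m creep '{"slide":[[0.75,0.67,0.9],[0.75,0.67,0.9],[0.75,0.67,0.9],[0.75,0.67,0.9],[0.73,0.65,0.6]],"dr":[[0,0,0],[0,0,0],[0,0,0],[0,0,0],[0,0,0]],"jaw":[0.45,0.45,0.45,0.45,0.45]}' >/dev/null
python3 -m creep '{"slide":[[0,0,0],[0,0,0]],"dr":[[0,0,0],[0,0,0]],"jaw":[0.45,0.45]}'
python3 - <<'E'
from h import *
p=ctrl.camera_params("wrist");im,d=ctrl.grab_frame("wrist");cv2.imwrite("pics/w2.png",im)
u=proj(p,[[.538,-.3925,.042]])[0];print(u);b=block(p,im,u,.042);print(b)
plan([*b[0],0.008],np.radians(b[2]))
E
```

```text
time: 4.35
tcp_pos: [0.539, -0.3921, 0.1217]
tcp_rot: [-2.4, -2.027, 0.001]
ft_force: [-0.3, -0.1, 0.3]
finger_gap: 0.0617
finger_force: 0.0
[315.79149411 193.18183278]
(array([ 0.53773492, -0.39285175]), (59.47241973876953, 36.509342193603516), 80.32606506347656)
slide units [-0.01 -0.05  5.71] tcp [ 0.5388 -0.3927  0.1222] yaw 1.4021 t 4.4
turn units [-0.    0.01  0.  ]
slide units after turn [-0.02 -0.05  5.71]
```

View pics/w2.png

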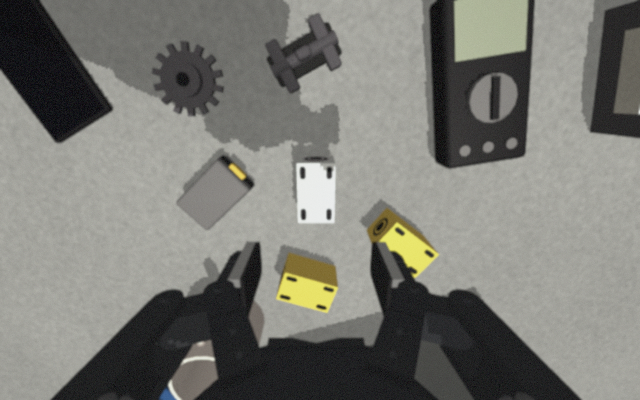

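The wrist view shows the block at (316,190), aligned with the jaws. The upper corner of the yellow block at (375,210) is close to the right finger, so I'll open less and shift 5 mm away from it.

```bash
python3 -m creep '{"slide":[[0.25,-0.05,0.9],[0,0,0.9],[0,0,0.9],[0,0,0.9],[0,0,0.9]],"dr":[[0,0,0],[0,0,0],[0,0,0],[0,0,0],[0,0,0]],"jaw":[0.15,0.15,0.15,0.15,0.15]}' >/dev/null
python3 -m creep '{"slide":[[0,0,0.8],[0,0,0.4],[0,0,0],[0,0,0]],"dr":[[0,0,0],[0,0,0],[0,0,0],[0,0,0]],"jaw":[0.15,0.15,0.15,0.15]}'
python3 -m creep '{"slide":[[0,0,0],[0,0,0],[0,0,0],[0,0,0],[0,0,0]],"dr":[[0,0,0],[0,0,0],[0,0,0],[0,0,0],[0,0,0]],"jaw":[-0.6,-0.6,-0.6,-0.6,-0.6]}' 50
python3 - <<'E'
from h import *
s=ctrl.state();print(s["tcp_pos"],yaw_of(s),s["finger_force"])
E
```

```text
time: 5.3
tcp_pos: [0.5397, -0.3868, 0.0086]
tcp_rot: [2.399, 2.027, 0.0]
ft_force: [-0.3, 0.5, 0.5]
finger_gap: 0.0492
finger_force: 0.0
time: 5.8
tcp_pos: [0.54, -0.3868, 0.0093]
tcp_rot: [2.398, 2.027, 0.0]
ft_force: [-2.0, 0.6, 6.4]
finger_gap: 0.0336
finger_force: 49.0
[ 0.54000551 -0.38682237  0.00926953] 1.403624631224023 49.02300775051117
```

Gripped. I'll lift and get the plate pose from the first pictures.

```bash
python3 -m creep '{"slide":[[0,0,-0.9],[0,0,-0.9],[0,0,-0.9],[0,0,-0.9],[0,0,-0.9]],"dr":[[0,0,0],[0,0,0],[0,0,0],[0,0,0],[0,0,0]],"jaw":[-0.6,-0.6,-0.6,-0.6,-0.6]}'
cat >> h.py <<'E'
def plate(p,im):
    hsv=cv2.cvtColor(im,cv2.COLOR_BGR2HSV);m=((hsv[...,0]>12)&(hsv[...,0]<26)&(hsv[...,1]>70)&(hsv[...,1]<190)&(hsv[...,2]>140)).astype(np.uint8)
    m=cv2.morphologyEx(m,cv2.MORPH_CLOSE,np.ones((9,9),np.uint8))
    c=max(cv2.findContours(m,0,1)[0],key=cv2.contourArea)
    X=cast(p,c[:,0].astype(float),.01)
    return c,X
def pad_quad(p,im,near):
    return block(p,im,near,.01)
E
python3 - <<'E'
from h import *
for n in("top","side"):
    im=cv2.imread(f"pics/{n}0.png");p=ctrl.camera_params(n);c,X=plate(p,im)
    r=cv2.minAreaRect((X[:,:2]*1000).astype(np.float32));print(n,r,cv2.contourArea(c))
    a=r[2] if abs(r[2])<45 else r[2]-90
    print("near edge",np.round(cv2.boxPoints(r),1).tolist(),a)
    for nm,X0,z in(("pad",[.631,0,.01],.01),("bolted",[.538,.006,.052],.052)): print(nm,block(p,im,proj(p,[X0])[0],z))
plan([.6,0,.15],-.075)
E
```

```text
time: 6.3
tcp_pos: [0.5397, -0.3865, 0.1003]
tcp_rot: [2.398, 2.028, 0.001]
ft_force: [0.5, 0.3, -2.2]
finger_gap: 0.0334
finger_force: 49.9
top ((595.082275390625, 22.519119262695312), (260.48272705078125, 222.31607055664062), 85.97730255126953) 4003.0
near edge [[475.1000061035156, -99.5999984741211], [696.7999877929688, -115.19999694824219], [715.0999755859375, 144.60000610351562], [493.29998779296875, 160.1999969482422]] -4.022697448730469
pad (array([0.59164398, 0.00388221]), (149.74510192871094, 46.58589172363281), -5.781272888183594)
bolted (array([0.58242908, 0.00308671]), (144.77935791015625, 45.04106140136719), -5.781272888183594)
side ((596.3387451171875, 21.308624267578125), (261.15008544921875, 221.1549530029297), 85.695068359375) 4939.0
near edge [[476.29998779296875, -100.5999984741211], [696.7999877929688, -117.19999694824219], [716.4000244140625, 143.1999969482422], [495.8999938964844, 159.8000030517578]] -4.304931640625
pad (array([0.59735956, 0.01672632]), (153.21224975585938, 61.778770446777344), -21.23802947998047)
bolted (array([ 0.5769707 , -0.01261192]), (144.97048950195312, 58.45548629760742), -21.238014221191406)
slide units [19.56 -0.24 -2.49] tcp [ 0.5397 -0.3865  0.1003] yaw 1.4037 t 6.3
turn units [ 2.000e-02 -1.000e-02  2.118e+01]
slide units after turn [  1.56 -19.5   -2.48]
```

```bash
for i in 1 2 3; do python3 -m creep '{"slide":[[1,0,-0.35],[1,0,-0.35],[1,0,-0.35],[1,0,-0.35],[1,0,-0.35]],"dr":[[0,0,0],[0,0,0],[0,0,0],[0,0,0],[0,0,0]],"jaw":[-0.6,-0.6,-0.6,-0.6,-0.6]}'>/dev/null; done
python3 -m creep '{"slide":[[0,0,0],[0,0,0]],"dr":[[0,0,0],[0,0,0]],"jaw":[-0.6,-0.6]}'
python3 - <<'E'
from h import *
import pickle
p=ctrl.camera_params("wrist");im,d=ctrl.grab_frame("wrist");cv2.imwrite("pics/w3.png",im);pickle.dump(p,open("pics/w3.pkl","wb"))
c,X=plate(p,im);r=cv2.minAreaRect((X[:,:2]*1000).astype(np.float32));print(r)
C=np.array([.5957,.0219]);Q=R.from_euler("z",-.0726).as_matrix()
for nm,v in(("pad",(.035,-.018,.01)),("bolt",(-.055,-.018,.052)),("datum",(-.11,0,.01)),("nl",(-.11,.13,.01)),("nr",(-.11,-.13,.01))):
    print(nm,proj(p,[Q@v+[*C,0]])[0])
E
```

```text
time: 8.0
tcp_pos: [0.5892, -0.0892, 0.2031]
tcp_rot: [2.397, 2.031, -0.0]
ft_force: [0.3, -0.8, -2.8]
finger_gap: 0.0332
finger_force: 49.9
((594.7551879882812, 3.363189697265625), (223.33937072753906, 218.89666748046875), 85.84896087646484)
pad [336.38480094  90.1439687 ]
bolt [257.63886461  96.82760915]
datum [218.20056139  86.62774064]
nl [195.35524006 -37.87675307]
nr [237.16731054 186.8025404 ]
```

View pics/w3.png

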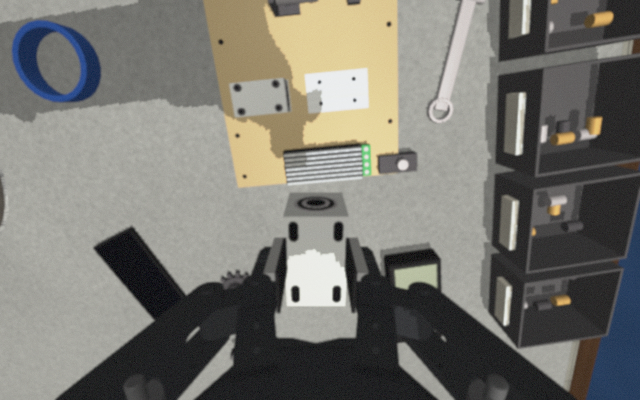

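The wrist view shows the pad at (337,91), the bolted block at (260,97), the near edge running from (207,0) to (238,187), and the held block upright at (315,260). I'll refine with a saturation mask, since shadow breaks the brightness one.

Run:
```python
from h import *
import pickle
p=pickle.load(open("pics/w3.pkl","rb"));im=cv2.imread("pics/w3.png");hsv=cv2.cvtColor(im,cv2.COLOR_BGR2HSV)
m=(hsv[...,1]<75).astype(np.uint8);roi=np.zeros_like(m);roi[55:135,223:385]=1;m*=roi
m=cv2.morphologyEx(m,cv2.MORPH_OPEN,np.ones((5,5),np.uint8));
for c in cv2.findContours(m,0,1)[0]:
    if cv2.contourArea(c)<600: continue
    r=cv2.minAreaRect(c);print("px",r)
    for z in(.01,.052):
        q=cv2.minAreaRect((cast(p,c[:,0].astype(float),z)[:,:2]*1000).astype(np.float32));print(z,np.round(q[0],1),np.round(q[1],1),round(q[2],2))
# near edge
pts=[]
sat=cv2.GaussianBlur(hsv[...,1],(3,3),0).astype(float)
for v in range(5,180,5):
    row=sat[v,180:260];g=np.diff(row);pts.append([180+np.argmax(g)+.5,v])
X=cast(p,pts,.01)[:,:2];l=cv2.fitLine(X.astype(np.float32),cv2.DIST_HUBER,0,.001,.001).ravel();print("edge",l,"yaw",np.degrees(np.arctan2(-l[0],l[1])) if l[1]>0 else l)
res=(X-l[2:])@np.array([-l[1],l[0]]);print(np.round(res*1000,1))
C=np.array([.5957,.0219]);Q=R.from_euler("z",-.0726).as_matrix()[:2,:2]
d=(Q.T@(l[2:]-C));print("edge pt in est plate frame",d, "bolt pred",C+Q@[-.055,-.018],"pad pred",C+Q@[.035,-.018])
```

```text
px ((259.8564147949219, 97.06436157226562), (36.71687316894531, 61.393798828125), 84.2894058227539)
0.01 [534.5   8.8] [43.3 75.7] 85.83
0.052 [542.2   6.9] [38.3 67. ] 85.83
px ((337.410888671875, 90.60891723632812), (42.48808670043945, 65.37393951416016), 84.2894058227539)
0.01 [6.297e+02 3.000e-01] [49.6 79.5] 85.86
0.052 [ 6.265e+02 -6.000e-01] [43.9 70.3] 85.86
edge [ 0.07392697  0.99726367  0.48403645 -0.0015409 ] yaw -4.2395706
[ 0.1 -0.  -0.1 -0.3 -0.4 -0.5  0.6  0.5  0.4  0.3  0.2  0.1  0.  -0.1
 -0.2 -0.3 -0.4 -0.5  0.7 -0.6  0.5  0.4  0.4  0.3  0.2  0.1  0.  -0.1
 -0.1 -0.2 -0.3 -0.4 -0.4  0.8  0.8]
edge pt in est plate frame [-0.10966909 -0.03147881] bolt pred [0.53953923 0.00793691] pad pred [0.62930215 0.00140865]
```

```bash
for i in 1 2 3 4; do python3 -m creep '{"slide":[[0,0,0],[0,0,0],[0,0,0],[0,0,0],[0,0,0]],"dr":[[0,0,1],[0,0,1],[0,0,1],[0,0,1],[0,0,1]],"jaw":[-0.6,-0.6,-0.6,-0.6,-0.6]}'>/dev/null; done
python3 -m creep '{"slide":[[0,0,0],[0,0,0],[0,0,0]],"dr":[[0,0,1],[0,0,0.16],[0,0,0]],"jaw":[-0.6,-0.6,-0.6]}'
python3 - <<'E'
from h import *
plan([.6344,.0028,.0195],np.radians(-4.2))
E
```

```text
time: 10.35
tcp_pos: [0.5891, -0.0909, 0.2027]
tcp_rot: [3.139, -0.114, -0.001]
ft_force: [0.1, -1.0, -2.9]
finger_gap: 0.0331
finger_force: 49.9
slide units [ 1.92 -4.84  9.16] tcp [ 0.5891 -0.0909  0.2027] yaw -0.0727 t 10.35
turn units [0.   0.01 0.01]
slide units after turn [ 1.92 -4.84  9.16]
```

```bash
python3 -m creep '{"slide":[[0.4,-1,0],[0.4,-1,0],[0.4,-1,0.8],[0.4,-1,0.8],[0.32,-0.84,0.8]],"dr":[[0,0,0],[0,0,0],[0,0,0],[0,0,0],[0,0,0]],"jaw":[-0.6,-0.6,-0.6,-0.6,-0.6]}'>/dev/null
python3 -m creep '{"slide":[[0,0,1],[0,0,1],[0,0,1],[0,0,1],[0,0,1]],"dr":[[0,0,0],[0,0,0],[0,0,0],[0,0,0],[0,0,0]],"jaw":[-0.6,-0.6,-0.6,-0.6,-0.6]}'
python3 -m creep '{"slide":[[0,0,0.5],[0,0,0.4],[0,0,0],[0,0,0]],"dr":[[0,0,0],[0,0,0],[0,0,0],[0,0,0]],"jaw":[-0.6,-0.6,-0.6,-0.6]}'
python3 - <<'E'
from h import *
plan([.6344,.0028,.0195],np.radians(-4.2))
E
```

```text
time: 11.35
tcp_pos: [0.6347, 0.0029, 0.054]
tcp_rot: [-3.14, 0.113, 0.0]
ft_force: [-0.7, 0.4, -2.7]
finger_gap: 0.0331
finger_force: 50.0
time: 11.75
tcp_pos: [0.6352, 0.0032, 0.0376]
tcp_rot: [-3.139, 0.115, -0.001]
ft_force: [0.3, -0.5, -2.5]
finger_gap: 0.0333
finger_force: 50.1
slide units [-0.04  0.02  0.9 ] tcp [0.6352 0.0032 0.0376] yaw -0.0733 t 11.75
turn units [-0.   -0.01 -0.  ]
slide units after turn [-0.04  0.02  0.9 ]
```

```bash
python3 -m creep '{"slide":[[-0.04,0.02,0.5],[0,0,0.3],[0,0,0.1],[0,0,0]],"dr":[[0,0,0],[0,0,0],[0,0,0],[0,0,0]],"jaw":[-0.6,-0.6,-0.6,-0.6]}'
python3 -m creep '{"slide":[[0,0,0.05],[0,0,0]],"dr":[[0,0,0],[0,0,0]],"jaw":[-0.6,-0.6]}'
```

```text
time: 12.15
tcp_pos: [0.6338, 0.0027, 0.0192]
tcp_rot: [3.139, -0.116, -0.001]
ft_force: [-4.6, -0.3, 7.2]
finger_gap: 0.0331
finger_force: 51.8
time: 12.35
tcp_pos: [0.6339, 0.0027, 0.0191]
tcp_rot: [3.139, -0.116, -0.0]
ft_force: [-8.8, -1.3, 21.8]
finger_gap: 0.033
finger_force: 53.8
```

```bash
python3 -m creep '{"slide":[[0,0,-0.05],[0,0,0],[0,0,0],[0,0,0]],"dr":[[0,0,0],[0,0,0],[0,0,0],[0,0,0]],"jaw":[-0.1,0.2,0.2,0.2]}'
for i in 1 2; do python3 -m creep '{"slide":[[0,0,-1],[0,0,-1],[0,0,-1],[0,0,-1],[0,0,-1]],"dr":[[0,0,0],[0,0,0],[0,0,0],[0,0,0],[0,0,0]],"jaw":[0.2,0.2,0.2,0.2,0.2]}'; done
python3 - <<'E'
from h import *
s=ctrl.state();print(s["q"])
p=ctrl.camera_params("top");im,d=ctrl.grab_frame("top");cv2.imwrite("pics/top1.png",im)
p=ctrl.camera_params("wrist");im,d=ctrl.grab_frame("wrist");cv2.imwrite("pics/w4.png",im)
import pickle;pickle.dump(p,open("pics/w4.pkl","wb"))
hsv=cv2.cvtColor(im,cv2.COLOR_BGR2HSV)
E
```

```text
time: 12.75
tcp_pos: [0.6339, 0.0028, 0.0188]
tcp_rot: [-3.139, 0.116, 0.0]
ft_force: [0.3, -0.6, 0.1]
finger_gap: 0.0512
finger_force: 0.0
time: 13.25
tcp_pos: [0.6339, 0.0028, 0.1196]
tcp_rot: [-3.139, 0.116, 0.0]
ft_force: [-0.1, -0.0, 0.0]
finger_gap: 0.0512
finger_force: 0.0
time: 13.75
tcp_pos: [0.6338, 0.0028, 0.2196]
tcp_rot: [3.139, -0.115, -0.0]
ft_force: [-0.1, 1.2, -0.3]
finger_gap: 0.0514
finger_force: 0.0
[ 0.02495079  0.35142695 -0.16845145  1.67309816  0.06405679  1.12259139
 -1.8055075 ]
```

View pics/w4.png

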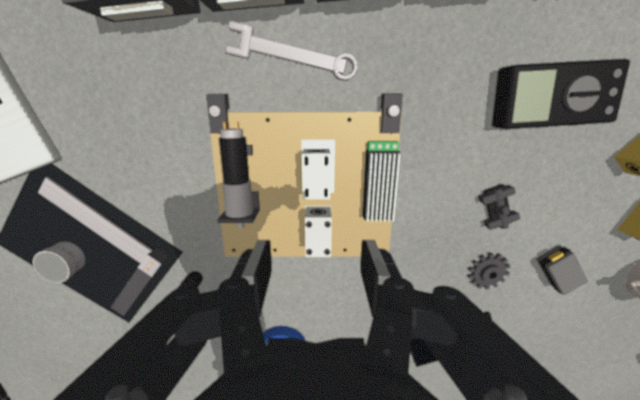

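The block stands on the pad at (317,170). Next I go over the square while turning the wrist about 144°, because the other way is out of joint 7's range.

```bash
for i in 1 2 3; do python3 -m creep '{"slide":[[-0.52,-0.96,0],[-0.52,-0.96,0],[-0.52,-0.96,0],[-0.52,-0.96,0],[-0.52,-0.96,0]],"dr":[[0,0,0],[0,0,0],[0,0,0],[0,0,0],[0,0,0]],"jaw":[0.2,0.2,0.2,0.2,0.2]}' >/dev/null; done
for i in 1 2 3 4 5 6 7; do python3 -m creep '{"slide":[[0,0,0],[0,0,0],[0,0,0],[0,0,0],[0,0,0]],"dr":[[0,0,-1],[0,0,-1],[0,0,-1],[0,0,-1],[0,0,-1]],"jaw":[0,0,0,0,0]}' >/dev/null; done
python3 -m creep '{"slide":[[0,0,0]],"dr":[[0,0,0]],"jaw":[0]}'
python3 - <<'E'
from h import *
p=ctrl.camera_params("wrist");im,d=ctrl.grab_frame("wrist");cv2.imwrite("pics/w5.png",im)
import pickle;pickle.dump(p,open("pics/w5.pkl","wb"));np.save("pics/w5.npy",d)
s=ctrl.state();print(yaw_of(s),s["q"],s["time"])
E
```

```text
time: 18.95
tcp_pos: [0.4993, 0.3013, 0.2183]
tcp_rot: [-1.18, -2.911, 0.001]
ft_force: [-0.0, 0.6, -0.7]
finger_gap: 0.0428
finger_force: 0.0
2.368347423779628 [-0.05868611  0.34695594 -0.73884555  1.76176791  0.25517958  1.13198493
 -0.08001125] 19.0
```

View pics/w5.png

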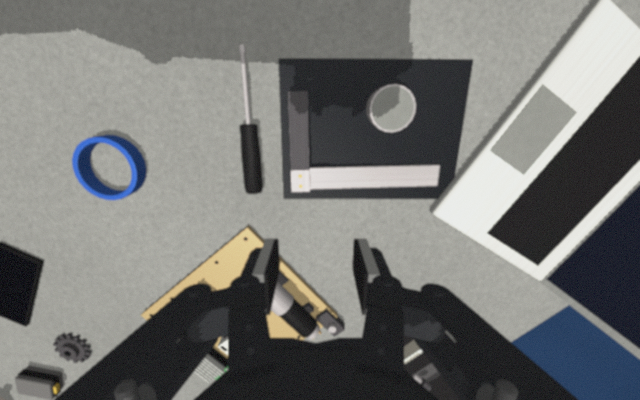

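The square is clear in this view. The stock occupies columns 289–311 and rows 91–192, its riveted corner end is at (300,181), and the blade runs along row ~177 to column 440. The screwdriver handle is at (251,160) and the tin at (392,108). Measuring edges.

Run:
```python
from h import *
import pickle
p=pickle.load(open("pics/w5.pkl","rb"));im=cv2.imread("pics/w5.png");g=cv2.cvtColor(im,cv2.COLOR_BGR2GRAY).astype(float)
def edges(seg): 
    d=np.diff(seg);i=np.argsort(-abs(d))[:4];return [(int(k),round(d[k],1)) for k in sorted(i)]
for a,b in((95,115),(120,140),(140,160)): print("rows",a,[(280+k,v) for k,v in edges(g[a:b,280:322].mean(0))])
print("stock end",[(80+k,v) for k,v in edges(g[80:105,294:306].mean(1))])
print("corner end",[(160+k,v) for k,v in edges(g[160:205,294:306].mean(1))])
m=(g>130).astype(np.uint8);roi=np.zeros_like(m);roi[155:197,285:446]=1;c=max(cv2.findContours(m*roi,0,1)[0],key=cv2.contourArea)
print(cv2.boundingRect(c),cv2.approxPolyDP(c,3,True)[:,0].tolist())
lo=[]
for u in range(320,436,6):
    col=g[178:196,u];lo.append([u,178+np.argmin(np.diff(col))+.5])
X=cast(p,lo,.012);l=cv2.fitLine(X[:,:2].astype(np.float32),cv2.DIST_HUBER,0,.001,.001).ravel();print("outer edge yaw",np.degrees(np.arctan2(l[1],l[0])),l)
print("stock TL,BL,BR,TR",np.round(cast(p,[[289,91],[290,192],[311.5,192],[310.5,91]],.027)[:,:2],4).tolist())
h=cv2.inRange(im,(0,0,0),(45,45,45));roi=np.zeros_like(h);roi[120:196,235:268]=1
c=np.argwhere(h*roi)[:,::-1];print("handle px",c.min(0),c.max(0),cast(p,[[c[:,0].max(),160]],.016)[0])
```

```text
rows 95 [(280, np.float64(-33.6)), (287, np.float64(16.1)), (307, np.float64(-13.4)), (308, np.float64(-11.4))]
rows 120 [(280, np.float64(-36.9)), (281, np.float64(-33.2)), (307, np.float64(-20.2)), (308, np.float64(-19.9))]
rows 140 [(280, np.float64(-24.6)), (281, np.float64(-35.3)), (282, np.float64(-23.0)), (308, np.float64(-22.4))]
stock end [(80, np.float64(2.5)), (89, np.float64(6.0)), (90, np.float64(10.3)), (91, np.float64(8.4))]
corner end [(169, np.float64(54.2)), (191, np.float64(-54.5)), (192, np.float64(-47.4)), (198, np.float64(34.1))]
(290, 165, 150, 28) [[439, 166], [290, 171], [291, 191], [436, 185]]
outer edge yaw 47.51641 [0.675379   0.73747087 0.5781835  0.33529663]
stock TL,BL,BR,TR [[0.4072, 0.3441], [0.4993, 0.2511], [0.52, 0.2724], [0.4257, 0.3631]]
handle px [241 125] [261 191] [0.44133921 0.25241319 0.016     ]
```

Run:
```python
from h import *
import pickle
p=pickle.load(open("pics/w5.pkl","rb"));im=cv2.imread("pics/w5.png");g=cv2.cvtColor(im,cv2.COLOR_BGR2GRAY).astype(float)
lo=[];L=[];Rr=[]
for u in range(320,436,6): lo.append([u,178+np.argmin(np.diff(g[178:196,u]))+.5])
X=np.array([cast(p,[q],.0165-.0095*(q[0]-311)/129)[0] for q in lo])
def ang(X): l=cv2.fitLine(X[:,:2].astype(np.float32),cv2.DIST_HUBER,0,.001,.001).ravel();return np.degrees(np.arctan2(l[1],l[0])),l
print("blade",ang(X))
for v in range(98,164,4):
    r=g[v-1:v+2].mean(0);L.append([284+np.argmax(np.diff(r[284:296]))+.5,v]);Rr.append([303+np.argmin(np.diff(r[303:314]))+.5,v])
for n,q in(("L",L),("R",Rr)): print(n,np.array(q)[:,0].tolist(),ang(cast(p,q,.027)))
C=cast(p,[[288,90.5],[290,192.3],[310,192.3],[308.3,90.5]],.027)[:,:2];print(np.round(C,4).tolist(),"centre",C.mean(0),"len",np.linalg.norm(C[0]-C[1]),"wid",np.linalg.norm(C[1]-C[2]))
```

```text
blade (np.float32(46.60456), array([0.68702966, 0.7266294 , 0.5784222 , 0.3355745 ], dtype=float32))
L [287.5, 287.5, 287.5, 287.5, 288.5, 288.5, 288.5, 288.5, 288.5, 288.5, 288.5, 289.5, 289.5, 289.5, 289.5, 289.5, 289.5] (np.float32(-43.78866), array([ 0.7218972 , -0.6920003 ,  0.44009438,  0.30957493], dtype=float32))
R [307.5, 308.5, 307.5, 307.5, 307.5, 307.5, 308.5, 307.5, 307.5, 308.5, 308.5, 308.5, 308.5, 309.5, 309.5, 308.5, 308.5] (np.float32(-43.132263), array([ 0.7297774, -0.6836848,  0.4535102,  0.3313219], dtype=float32))
[[0.4059, 0.3437], [0.4996, 0.2508], [0.5188, 0.2706], [0.4234, 0.3616]] centre [0.46195172 0.30666727] len 0.131898260142826 wid 0.02759559199350148
```

Run:
```python
from h import *
plan([.4707,.2985,.06],2.382)
```

```text
slide units [ 0.93 -1.1   7.92] tcp [0.4994 0.3013 0.2184] yaw 2.3683 t 19.0
turn units [-0.01 -0.01 -0.2 ]
slide units after turn [ 0.94 -1.09  7.92]
```

```bash
python3 -m creep '{"slide":[[0.47,-0.55,1],[0.46,-0.55,1],[0,0,1],[0,0,1],[0,0,1]],"dr":[[0,0,-0.2],[0,0,0],[0,0,0],[0,0,0],[0,0,0]],"jaw":[0,0,0,0,0]}' >/dev/null
python3 -m creep '{"slide":[[0,0,1],[0,0,1],[0,0,0.9],[0,0,0],[0,0,0]],"dr":[[0,0,0],[0,0,0],[0,0,0],[0.73,0,0],[0,0,0]],"jaw":[0,0,0,0,0]}'
python3 - <<'E'
from h import *
plan([.4707,.2985,.0155],2.382)
p=ctrl.camera_params("wrist");im,d=ctrl.grab_frame("wrist")
import pickle;pickle.dump(p,open("pics/w6.pkl","wb"))
cv2.imwrite("pics/w6.png",im);print(proj(p,[[.4707,.2985,.027]]))
E
```

```text
time: 20.0
tcp_pos: [0.4709, 0.2991, 0.0603]
tcp_rot: [-1.157, -2.898, 0.075]
ft_force: [0.5, 1.7, -0.2]
finger_gap: 0.0427
finger_force: 0.0
slide units [-0.02  0.09  2.24] tcp [0.4709 0.2991 0.0603] yaw 2.3822 t 20.0
turn units [-0.75 -0.01  0.  ]
slide units after turn [-0.01 -0.03  2.24]
[[317.51265988 212.07133828]]
```

View pics/w6.png

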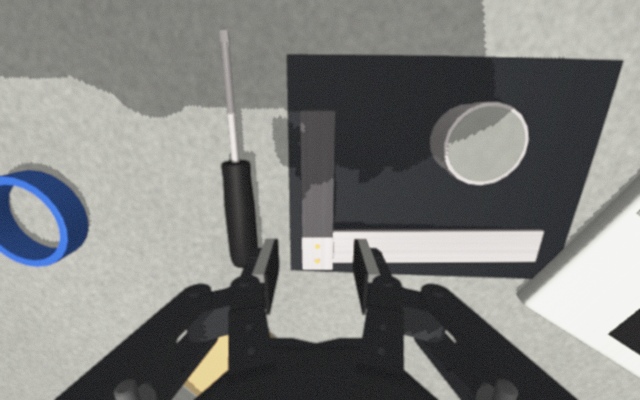

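The stock (columns 302–334) sits centred under the jaws, and the planned grip at (317,212) is clear of the handle (right edge ~258). Descend and grip.

```bash
python3 -m creep '{"slide":[[0,0.09,0.8],[0,0,0.8],[0,0,0.5],[0,0,0.14],[0,0,0]],"dr":[[0,0,0],[0,0,0],[0,0,0],[0,0,0],[0,0,0]],"jaw":[0,0,0,0,0]}'
python3 -m creep '{"slide":[[0,0,0],[0,0,0],[0,0,0],[0,0,0],[0,0,0]],"dr":[[0,0,0],[0,0,0],[0,0,0],[0,0,0],[0,0,0]],"jaw":[-0.8,-0.8,-0.8,-0.8,-0.8]}' 90
```

```text
time: 20.55
tcp_pos: [0.4702, 0.2979, 0.0156]
tcp_rot: [-1.154, -2.9, 0.075]
ft_force: [-0.7, -0.2, 0.1]
finger_gap: 0.043
finger_force: 0.0
time: 21.05
tcp_pos: [0.4706, 0.2981, 0.0163]
tcp_rot: [-1.155, -2.901, 0.074]
ft_force: [0.1, -0.0, -0.3]
finger_gap: 0.0086
finger_force: 0.0
```

Run:
```python
from h import *
im,d=ctrl.grab_frame("wrist")
import pickle
p=ctrl.camera_params("wrist")
cv2.imwrite("pics/w7.png",im);print(proj(p,[[.4707,.2985,.027]]),ctrl.state()["finger_gap"],ctrl.state()["finger_force"])
```

```text
[[315.83844065 237.11397439]] 0.008487655320666584 0.0
```

View pics/w7.png

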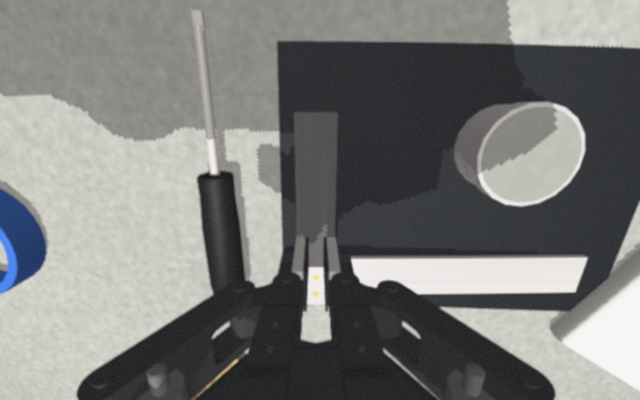

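Run:
```python
from h import *
import pickle
def dz(p,d,u,v):
    n=cv2.undistortPoints(np.array([[[u,v]]],float),p["mtx"],np.array(p["distortion"]))[0,0];k=np.median(d[v-1:v+2,u-1:u+2])
    Rm=cv2.Rodrigues(np.array(p["rvec"]))[0];return Rm.T@(np.array([*n,1])*k-np.array(p["tvec"]).ravel()),k
p=pickle.load(open("pics/w5.pkl","rb"));d=np.load("pics/w5.npy")
for n,q in(("stock",(299,110)),("stock",(299,150)),("rivet",(300,180)),("blade",(330,178)),("tip",(430,176)),("mat",(340,130)),("tin",(392,108))): print(n,dz(p,d,*q))
p=ctrl.camera_params("wrist");im,d=ctrl.grab_frame("wrist")
for n,q in(("stock",(316,150)),("stock",(316,220)),("rivet",(316,285)),("fingerL",(303,250)),("fingerR",(334,250)),("fingerL",(299,265)),("fingerR",(331,240))): print(n,dz(p,d,*q))
s=ctrl.state();print(s["tcp_pos"],s["finger_gap"],s["finger_force"],s["time"])
```

```text
stock (array([0.43167397, 0.33704225, 0.02776069]), np.float32(0.34628445))
stock (array([0.46716044, 0.30118682, 0.02676663]), np.float32(0.36335167))
rivet (array([0.49687913, 0.27313827, 0.02675943]), np.float32(0.37642035))
blade (array([0.52612856, 0.30245604, 0.0142708 ]), np.float32(0.3883804))
tip (array([0.62526731, 0.40622764, 0.00719711]), np.float32(0.39452848))
mat (array([0.4887128 , 0.35713927, 0.00323103]), np.float32(0.37806457))
tin (array([0.50920809, 0.42082833, 0.03686742]), np.float32(0.33663422))
stock (array([0.42982088, 0.33731907, 0.02686521]), np.float32(0.16104029))
stock (array([0.46205532, 0.30681332, 0.02683792]), np.float32(0.1752796))
rivet (array([0.49740146, 0.27339879, 0.0273165 ]), np.float32(0.1904032))
fingerL (array([0.45886901, 0.30334314, 0.06439005]), np.float32(0.14000504))
fingerR (array([0.46966512, 0.31470862, 0.06354816]), np.float32(0.14004634))
fingerL (array([0.45844375, 0.3029958 , 0.07813256]), np.float32(0.12700772))
fingerR (array([0.46835527, 0.31386477, 0.0536251 ]), np.float32(0.14938916))
[0.47062044 0.29815186 0.01619637] 0.00858455195542627 0.0 21.15
```

Run:
```python
from h import *
p=ctrl.camera_params("wrist");im,d=ctrl.grab_frame("wrist")
n=cv2.undistortPoints(np.array([[[u,v]] for v in range(400) for u in range(640)],float),p["mtx"],np.array(p["distortion"]))[:,0]
Rm=cv2.Rodrigues(np.array(p["rvec"]))[0];X=((np.c_[n,np.ones(len(n))]*d.reshape(-1,1))-np.array(p["tvec"]).ravel())@Rm
s=ctrl.state();T=R.from_rotvec(s["tcp_rot"]).inv().apply(X-s["tcp_pos"]).reshape(400,640,3)*1000
for v in(232,236,240,250,260,275,290):
    print(v,[(u,*np.round(T[v,u]).astype(int).tolist()) for u in(300,304,307,309,312,316,320,323,326,330,334)])
```

```text
232 [(300, 4, -10, -11), (304, 4, -8, -11), (307, 4, -6, -11), (309, 4, -5, -11), (312, 3, -3, -10), (316, 4, 0, -10), (320, 3, 2, -10), (323, 4, 4, -11), (326, 4, 6, -11), (330, 4, 9, -12), (334, 4, 11, -12)]
236 [(300, 12, -9, -32), (304, 12, -7, -32), (307, 12, -5, -33), (309, 1, -5, -11), (312, 1, -3, -11), (316, 1, 0, -11), (320, 1, 2, -11), (323, 1, 4, -10), (326, 12, 6, -32), (330, 12, 8, -33), (334, 12, 10, -31)]
240 [(300, 12, -9, -37), (304, 12, -7, -37), (307, 13, -5, -38), (309, -1, -5, -12), (312, -2, -3, -10), (316, -2, 0, -10), (320, -2, 3, -11), (323, 9, 4, -31), (326, 12, 5, -36), (330, 12, 7, -38), (334, 12, 10, -36)]
250 [(300, 12, -8, -48), (304, 12, -6, -48), (307, 12, -5, -48), (309, -9, -5, -11), (312, -10, -3, -10), (316, -9, 0, -11), (320, -9, 3, -11), (323, 3, 4, -32), (326, 12, 5, -47), (330, 12, 7, -48), (334, 12, 9, -48)]
260 [(300, 12, -8, -58), (304, 12, -6, -57), (307, 8, -5, -50), (309, -17, -5, -11), (312, -16, -3, -11), (316, -17, 0, -11), (320, -17, 3, -11), (323, -2, 4, -34), (326, 12, 5, -57), (330, 13, 6, -58), (334, 12, 8, -57)]
275 [(300, 9, -7, -65), (304, 10, -6, -66), (307, 1, -5, -53), (309, -29, -5, -11), (312, -28, -3, -12), (316, -28, 0, -11), (320, -28, 3, -12), (323, -29, 5, -10), (326, 10, 4, -66), (330, 10, 6, -66), (334, 13, 8, -71)]
290 [(300, 10, -7, -77), (304, 2, -6, -66), (307, -7, -5, -54), (309, -40, -5, -12), (312, -41, -3, -11), (316, -40, 0, -12), (320, -40, 3, -12), (323, -41, 5, -11), (326, 1, 4, -65), (330, 8, 6, -74), (334, 12, 7, -80)]
```

The jaws closed above the stock. Depth shows the real fingertips about 31 mm behind the reported TCP, and the square hasn't moved. I'll reopen, check the tip depth at that opening, and go lower in steps.

```bash
cat >> h.py <<'E'
def toolpts(save=None):
    p=ctrl.camera_params("wrist");im,d=ctrl.grab_frame("wrist")
    if save: cv2.imwrite(save,im)
    n=cv2.undistortPoints(np.array([[[u,v]] for v in range(400) for u in range(640)],float),p["mtx"],np.array(p["distortion"]))[:,0]
    Rm=cv2.Rodrigues(np.array(p["rvec"]))[0];X=((np.c_[n,np.ones(len(n))]*d.reshape(-1,1))-np.array(p["tvec"]).ravel())@Rm
    s=ctrl.state();return R.from_rotvec(s["tcp_rot"]).inv().apply(X-s["tcp_pos"]).reshape(400,640,3)*1000,X.reshape(400,640,3),im
def tips():
    T,X,im=toolpts()
    m=(T[...,0]>8)&(T[...,0]<15)&(abs(T[...,1])<60)&(T[...,2]>-75)&(T[...,2]<-14)
    for sg in(-1,1):
        q=T[m&(sg*T[...,1]>0)];i=np.argsort(-q[:,2])[:30];print("tip",sg,np.round(q[i].mean(0),1))
E
python3 -m creep '{"slide":[[0,0,0],[0,0,0],[0,0,0],[0,0,0],[0,0,0]],"dr":[[0,0,0],[0,0,0],[0,0,0],[0,0,0],[0,0,0]],"jaw":[0,0,0,0,0]}'
python3 -c "
from h import *
tips()"
```

```text
time: 21.7
tcp_pos: [0.4706, 0.2982, 0.0161]
tcp_rot: [-1.155, -2.9, 0.074]
ft_force: [-0.1, 0.2, 0.8]
finger_gap: 0.0429
finger_force: 0.0
tip -1 [ 11.6 -24.6 -34.9]
tip 1 [ 11.4  23.5 -35. ]
```

```bash
python3 -m creep '{"slide":[[0,0,0.5],[0,0,0.5],[0,0,0]],"dr":[[0,0,0],[0,0,0],[0,0,0]],"jaw":[0,0,0]}'
python3 -m creep '{"slide":[[0,0,0.25],[0,0,0.25],[0,0,0]],"dr":[[0,0,0],[0,0,0],[0,0,0]],"jaw":[0,0,0]}'
python3 - <<'E'
from h import *
tips();plan([.4707,.2985,-.0155],2.382)
E
```

```text
time: 22.05
tcp_pos: [0.4689, 0.2966, -0.0057]
tcp_rot: [-1.154, -2.899, 0.077]
ft_force: [-0.3, 0.4, 0.3]
finger_gap: 0.0426
finger_force: 0.0
time: 22.35
tcp_pos: [0.4692, 0.2968, -0.0145]
tcp_rot: [-1.154, -2.9, 0.075]
ft_force: [0.7, 0.6, -0.5]
finger_gap: 0.0426
finger_force: 0.0
tip -1 [ 11.1 -21.2 -14.8]
tip 1 [ 11.5  19.6 -16.7]
slide units [0.   0.11 0.06] tcp [ 0.4693  0.2969 -0.0142] yaw 2.3839 t 22.4
turn units [-0.74 -0.    0.03]
slide units after turn [0.   0.11 0.07]
```

```bash
python3 -m creep '{"slide":[[0,0.1,0],[0,0,0],[0,0,0],[0,0,0],[0,0,0]],"dr":[[0,0,0],[0,0,0],[0,0,0],[0,0,0],[0,0,0]],"jaw":[-0.7,-0.7,-0.7,-0.7,-0.7]}' 100
python3 -m creep '{"slide":[[0,0,0],[0,0,-0.4],[0,0,-0.4],[0,0,-0.4],[0,0,0]],"dr":[[0,0,0],[0,0,0],[0,0,0],[0,0,0],[0,0,0]],"jaw":[-0.7,-0.7,-0.7,-0.7,-0.7]}'
python3 - <<'E'
from h import *
T,X,im=toolpts("pics/w8.png")
np.save("pics/w8X.npy",X);np.save("pics/w8T.npy",T)
print(ctrl.state()["q"])
E
```

```text
time: 22.9
tcp_pos: [0.4712, 0.2987, -0.0134]
tcp_rot: [-1.155, -2.901, 0.073]
ft_force: [-1.9, -1.4, 6.8]
finger_gap: 0.0222
finger_force: 98.1
time: 23.4
tcp_pos: [0.4724, 0.2998, 0.0113]
tcp_rot: [-1.155, -2.901, 0.072]
ft_force: [-0.6, -0.1, -7.9]
finger_gap: 0.0223
finger_force: 99.3
[-0.19631866  0.58668029 -0.6264332   1.94068055  0.46698134  0.8160644
 -0.27558018]
```

View pics/w8.png

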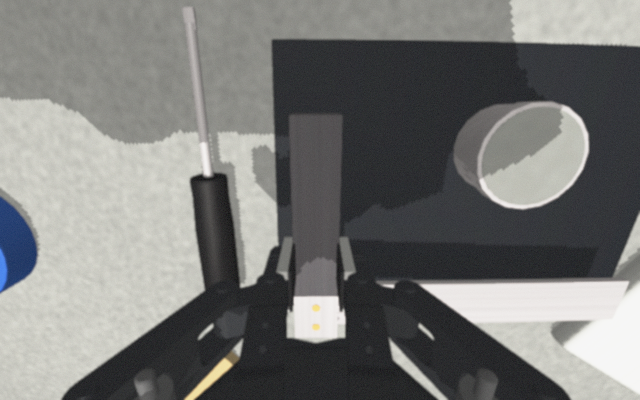

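(I have used up my picture views, so I continue with numbers only.) The picture shows the stock held in the jaws, (290–342, 115–340), lifted off the mat. Next I measure the square in the tool frame from the depth.

```bash
cat > sq.py <<'E'
from h import *
def sq(T,im):
    """square in tool frame: origin (mm), yaw error of blade/stock, tilt"""
    st=(T[...,0]>18)&(abs(T[...,1])<17)&(T[...,0]<90)
    zt=np.median(T[st][:,2][T[st][:,2]<5]) if st.any() else 0
    z0=np.percentile(T[st][:,2],20);m=st&(abs(T[...,2]-z0)<6)
    P=T[m];A=np.c_[P[:,0],P[:,1],np.ones(len(P))];c=np.linalg.lstsq(A,P[:,2],rcond=None)[0]
    print("top plane dz/dx dz/dy z0",np.round(c,4),len(P))
    xs=[];mid=[]
    for a in range(25,70,5):
        q=P[(P[:,0]>a-2.5)&(P[:,0]<a+2.5)]
        if len(q)>20: lo,hi=np.percentile(q[:,1],[1,99]);mid.append((lo+hi)/2);xs.append(a)
    f=np.polyfit(xs,mid,1);print("stock centreline y_t= %.4f x + %.2f"%tuple(f),"end x_t",np.percentile(P[:,0],99.7),"w",hi-lo)
    b=(T[...,1]>25)&(T[...,1]<190)&(T[...,2]>-30)&(T[...,2]<40)&(im.min(2)>110)&(T[...,0]>-80)&(T[...,0]<0)
    n,lab=cv2.connectedComponents(b.astype(np.uint8));
    if n>1:
        k=1+np.argmax([np.sum(lab==i) for i in range(1,n)]);Q=T[lab==k]
        A=np.c_[Q[:,0],Q[:,1],np.ones(len(Q))];c=np.linalg.lstsq(A,Q[:,2],rcond=None)[0];print("blade plane",np.round(c,4),len(Q),"y range",Q[:,1].min(),Q[:,1].max())
        ys=[];e=[];e2=[]
        for a in range(40,150,8):
            q=Q[abs(Q[:,1]-a)<4]
            if len(q)>15: ys.append(a);e.append(np.percentile(q[:,0],1));e2.append(np.percentile(q[:,0],99))
        print("outer edge x_t",np.round(e,1),"slope",np.polyfit(ys,e,1));print("inner edge",np.round(e2,1),np.polyfit(ys,e2,1))
E
python3 - <<'E'
from sq import *
sq(np.load("pics/w8T.npy"),cv2.imread("pics/w8.png"))
E
```

```text
top plane dz/dx dz/dy z0 [-1.7596e+00 -7.0000e-04 -8.9668e+01] 2413Traceback (most recent call last):
  File "<stdin>", line 2, in <module>
  File "sq.py", line 13, in sq
    f=np.polyfit(xs,mid,1);print("stock centreline y_t= %.4f x + %.2f"%tuple(f),"end x_t",np.percentile(P[:,0],99.7),"w",hi-lo)
    raise TypeError("expected non-empty vector for x")
TypeError: expected non-empty vector for x
```

```bash
sed -i 's/(T\[...,0\]<90)/(T[...,0]<90)\&(T[...,2]>-55)\&(T[...,2]<-28)/; s/z0=np.percentile(T\[st\]\[:,2\],20)/z0=np.median(T[st][:,2])/' sq.py
python3 - <<'E'
from sq import *
T=np.load("pics/w8T.npy");print([np.round(T[v,316],1).tolist() for v in(130,160,190,220,250,280,310,330)])
sq(T,cv2.imread("pics/w8.png"))
E
```

```text
[[70.9, 0.1, -41.2], [56.7, 0.1, -41.0], [41.2, 0.1, -39.8], [25.5, 0.1, -41.3], [7.7, 0.1, -40.8], [-11.3, 0.1, -40.9], [-31.5, 0.1, -41.7], [-46.1, 0.1, -41.9]]
top plane dz/dx dz/dy z0 [-1.50000e-03  2.80000e-03 -4.09385e+01] 6000
stock centreline y_t= -0.0011 x + -0.18 end x_t 77.56187761713142 w 24.442560969778995
blade plane [ 2.36000e-02  1.00000e-03 -2.88742e+01] 1162 y range 103.80204709980589 189.93633634128724
outer edge x_t [-24.5 -24.5 -28.4 -25.2 -26.  -37.9] slope [-0.24477229  2.59591526]
inner edge [-21.1 -21.2 -20.9 -21.1 -21.3 -21.9] [-1.63799483e-02 -1.91970847e+01]
```

```bash
python3 -m creep '{"slide":[[0,0,-0.8],[0,0,-0.8],[0,0,-0.8],[0,0,-0.8],[0,0,-0.4]],"dr":[[0,0,0],[0,0,0],[0,0,0],[0,0,0],[-0.73,0,0]],"jaw":[-0.7,-0.7,-0.7,-0.7,-0.7]}' 
for i in 1 2 ; do python3 -m creep '{"slide":[[0,0,0],[0,0,0],[0,0,0],[0,0,0],[0,0,0]],"dr":[[0,0,1],[0,0,1],[0,0,1],[0,0,1],[0,0,1]],"jaw":[-0.7,-0.7,-0.7,-0.7,-0.7]}'>/dev/null; done
python3 -m creep '{"slide":[[0,0,0],[0,0,0],[0,0,0],[0,0,0]],"dr":[[0,0,1],[0,0,1],[0,0,0.7],[0,0,0]],"jaw":[-0.7,-0.7,-0.7,-0.7]}'
python3 - <<'E'
from h import *
plan([.470,.0911,.075],np.radians(85.8));print(ctrl.state()["q"])
E
```

```text
time: 23.95
tcp_pos: [0.4755, 0.3037, 0.0844]
tcp_rot: [1.161, 2.918, 0.005]
ft_force: [0.1, 0.9, -8.6]
finger_gap: 0.0221
finger_force: 99.9
time: 25.35
tcp_pos: [0.4743, 0.3023, 0.083]
tcp_rot: [2.302, 2.137, 0.001]
ft_force: [-1.6, 0.4, -7.6]
finger_gap: 0.0223
finger_force: 100.0
slide units [-10.55   0.57   0.39] tcp [0.4743 0.3023 0.083 ] yaw 1.4965 t 25.35
turn units [ 0.01 -0.01 -0.01]
slide units after turn [-10.55   0.56   0.4 ]
[-0.28399337  0.42496846 -0.491787    1.94204176  0.26537323  0.83691754
 -0.99222576]
```

```bash
for i in 1 2 ; do python3 -m creep '{"slide":[[-0.96,0.05,0],[-0.96,0.05,0],[-0.96,0.05,0],[-0.96,0.05,0],[-0.96,0.05,0]],"dr":[[0,0,0],[0,0,0],[0,0,0],[0,0,0],[0,0,0]],"jaw":[-0.7,-0.7,-0.7,-0.7,-0.7]}'>/dev/null; done
python3 -m creep '{"slide":[[-0.95,0.05,0],[0,0,0],[0,0,0]],"dr":[[0,0,0],[0,0,0],[0,0,0]],"jaw":[-0.7,-0.7,-0.7]}'
python3 - <<'E'
from sq import *
T,X,im=toolpts("pics/w9.png");sq(T,im)
plan([.470,.0911,0],np.radians(85.8))
# bolted/loose block tops (z .052) left edges, in plate frame estimate
C=np.array([.5957,.0217,0]);P=R.from_euler("z",-.0733).inv().apply(X.reshape(-1,3)-C).reshape(X.shape)*1000
m=(abs(P[...,2]-52)<5)&(P[...,1]<25)&(P[...,1]>-45)&(P[...,0]>-95)&(P[...,0]<75)
for a,b in((-85,-25),(5,65)):
    q=P[m&(P[...,0]>a-6)&(P[...,0]<b+6)];print(len(q),np.round(np.percentile(q,[1,99],axis=0),1).tolist() if len(q) else None)
e=(abs(P[...,2]-10)<3)&(P[...,1]>-100)&(P[...,1]<130)&(P[...,0]<-60);
if e.any(): print("plate near edge x",np.percentile(P[e][:,0],[.5,2,5]),e.sum())
E
```

```text
time: 26.65
tcp_pos: [0.47, 0.0907, 0.0825]
tcp_rot: [2.301, 2.139, 0.001]
ft_force: [-0.5, 0.3, -6.7]
finger_gap: 0.0221
finger_force: 100.0
top plane dz/dx dz/dy z0 [ 7.00000e-04  5.30000e-03 -4.05065e+01] 5906
stock centreline y_t= 0.0004 x + -1.05 end x_t 76.39613160716387 w 24.41512206819941
blade plane [ 2.10000e-03  2.00000e-03 -2.95567e+01] 5133 y range 63.53824442949475 189.99481890251704
outer edge x_t [-27.9 -32.6 -38.1 -45.  -51.1 -53.3 -53.5 -52.8 -52.9 -53.1 -53.4] slope [ -0.30843822 -14.62349783]
inner edge [-22.6 -23.2 -23.1 -23.3 -23.  -23.  -23.2 -23.2 -23.1 -23.  -23.3] [-3.27015523e-03 -2.27452246e+01]
slide units [-0.01 -0.    4.12] tcp [0.47   0.0913 0.0825] yaw 1.4983 t 26.7
turn units [ 0.01 -0.01  0.01]
slide units after turn [-0.01  0.    4.12]
441 [[-81.6, -4.6, 47.3], [-25.5, 0.2, 54.2]]
586 [[1.4, -3.7, 47.1], [60.2, 3.1, 53.1]]
plate near edge x [-484.32789157 -474.62153106 -463.96630958] 8785
```

```bash
python3 -m creep '{"slide":[[0,0,1],[0,0,1],[0,0,1],[0,0,0.9],[0,0,0.6]],"dr":[[0,0,0],[0,0,0],[0,0,0],[0,0,0],[0,0,0]],"jaw":[-0.7,-0.7,-0.7,-0.7,-0.7]}'
python3 -m creep '{"slide":[[0,0,0.1],[0,0,0.05],[0,0,0]],"dr":[[0,0,0],[0,0,0],[0,0,0]],"jaw":[-0.7,-0.7,-0.7]}'
python3 -m creep '{"slide":[[0,0,0.05],[0,0,0]],"dr":[[0,0,0],[0,0,0]],"jaw":[-0.7,-0.7]}'
```

```text
time: 27.2
tcp_pos: [0.4694, 0.0917, -0.009]
tcp_rot: [-2.299, -2.14, 0.0]
ft_force: [0.3, -0.5, -8.4]
finger_gap: 0.0224
finger_force: 100.0
time: 27.5
tcp_pos: [0.4702, 0.0911, -0.0105]
tcp_rot: [2.301, 2.138, 0.001]
ft_force: [1.3, -0.0, -7.5]
finger_gap: 0.022
finger_force: 100.0
time: 27.7
tcp_pos: [0.47, 0.0908, -0.0116]
tcp_rot: [2.301, 2.138, 0.001]
ft_force: [0.4, 0.7, -8.0]
finger_gap: 0.0221
finger_force: 100.0
```

```bash
for i in 1 2 3 4 5 6; do python3 -m creep '{"slide":[[0,0,0.05],[0,0,0]],"dr":[[0,0,0],[0,0,0]],"jaw":[-0.7,-0.7]}' | egrep "tcp_pos|ft_f"; done
```

```text
tcp_pos: [0.4698, 0.0907, -0.013]
ft_force: [-0.7, -0.3, -8.1]
tcp_pos: [0.4697, 0.0908, -0.0142]
ft_force: [-0.4, 0.1, -7.0]
tcp_pos: [0.4696, 0.0908, -0.0152]
ft_force: [0.1, 1.2, -8.4]
tcp_pos: [0.4698, 0.0908, -0.0161]
ft_force: [0.6, 0.6, -7.8]
tcp_pos: [0.4698, 0.0908, -0.0167]
ft_force: [-3.9, -0.6, 5.8]
tcp_pos: [0.4699, 0.0908, -0.0169]
ft_force: [-11.9, -2.2, 31.3]
```

```bash
python3 -m creep '{"slide":[[0,0,-0.07],[0,0.15,0],[0,0.15,0],[0,0,0]],"dr":[[0,0,0],[0,0,0],[0,0,0],[0,0,0]],"jaw":[-0.7,-0.7,-0.7,-0.7]}'| egrep "tcp_pos|ft_f"
for i in 1 2 3 4; do python3 -m creep '{"slide":[[0,0.05,0],[0,0,0]],"dr":[[0,0,0],[0,0,0]],"jaw":[-0.7,-0.7]}' | egrep "tcp_pos|ft_f"; done
```

```text
tcp_pos: [0.4761, 0.0903, -0.0166]
ft_force: [-3.1, -0.7, 3.6]
tcp_pos: [0.4764, 0.0903, -0.0166]
ft_force: [-6.5, -0.1, 8.2]
tcp_pos: [0.4773, 0.0903, -0.0166]
ft_force: [-7.5, 0.2, 9.3]
tcp_pos: [0.4783, 0.0902, -0.0166]
ft_force: [-7.8, 0.4, 9.1]
tcp_pos: [0.4793, 0.0901, -0.0166]
ft_force: [-7.3, 0.6, 8.8]
```

```bash
for i in 1 2 3 4; do python3 -m creep '{"slide":[[0,0.05,-0.005],[0,0,0]],"dr":[[0,0,0],[0,0,0]],"jaw":[-0.7,-0.7]}' | egrep "tcp_pos|ft_f|rot"; done
```

```text
tcp_pos: [0.4794, 0.0901, -0.0167]
tcp_rot: [-2.3, -2.138, 0.003]
ft_force: [-12.9, 1.3, 12.9]
tcp_pos: [0.4794, 0.0901, -0.0167]
tcp_rot: [-2.299, -2.138, 0.005]
ft_force: [-18.2, 2.2, 18.1]
tcp_pos: [0.4794, 0.0901, -0.0167]
tcp_rot: [-2.298, -2.138, 0.007]
ft_force: [-24.3, 3.3, 23.3]
tcp_pos: [0.4794, 0.09, -0.0167]
tcp_rot: [-2.298, -2.137, 0.01]
ft_force: [-29.0, 4.9, 28.7]
```

```bash
python3 - <<'E'
from h import *
s=ctrl.state();print(s["wrist_torque"],s["ft_force"],yaw_of(s),R.from_rotvec(s["tcp_rot"]).as_matrix()[:,2])
E
python3 -m creep '{"slide":[[0,-0.12,-0.04],[0,0,0]],"dr":[[0,0,0],[0,0,0]],"jaw":[-0.7,-0.7]}'
python3 - <<'E'
from h import *
s=ctrl.state();print(s["wrist_torque"],s["ft_force"],yaw_of(s),R.from_rotvec(s["tcp_rot"]).as_matrix()[:,2])
E
```

```text
[ 0.88490127  6.35246934 -0.09748716] [-29.04797765   4.89994878  28.68138183] 1.498528321737407 [-0.0068007  -0.00160236 -0.99997559]
time: 31.1
tcp_pos: [0.4793, 0.09, -0.0161]
tcp_rot: [-2.3, -2.138, 0.004]
ft_force: [-11.2, 3.0, -2.2]
finger_gap: 0.022
finger_force: 100.8
[ 0.5331647   2.29541066 -0.02486228] [-11.2332331    2.95383201  -2.21130475] 1.4979109595398714 [-2.98697262e-03 -4.63801282e-04 -9.99995431e-01]
```

```bash
python3 -m creep '{"slide":[[-0.1,0,0],[-0.1,0,0],[0,0,0]],"dr":[[0,0,0],[0,0,0],[0,0,0]],"jaw":[-0.7,-0.7,-0.7]}'| egrep "tcp_pos|ft_f"
for i in 1 2 3 4 ; do python3 -m creep '{"slide":[[-0.05,0,0],[0,0,0]],"dr":[[0,0,0],[0,0,0]],"jaw":[-0.7,-0.7]}' | egrep "tcp_pos|ft_f|rot"; done
python3 -c "
from h import *
s=ctrl.state();print(s['wrist_torque'],yaw_of(s))"
```

```text
tcp_pos: [0.4791, 0.0864, -0.0163]
ft_force: [-9.6, 4.5, -4.2]
tcp_pos: [0.479, 0.0856, -0.0163]
tcp_rot: [-2.299, -2.138, 0.003]
ft_force: [-9.9, 5.8, -4.6]
tcp_pos: [0.4789, 0.0847, -0.0163]
tcp_rot: [-2.299, -2.138, 0.003]
ft_force: [-9.3, 6.4, -6.1]
tcp_pos: [0.4789, 0.0839, -0.0163]
tcp_rot: [-2.298, -2.138, 0.003]
ft_force: [-10.5, 6.3, -5.4]
tcp_pos: [0.4788, 0.0829, -0.0163]
tcp_rot: [-2.299, -2.138, 0.003]
ft_force: [-9.8, 6.0, -5.6]
[ 1.54132093  2.20933537 -0.00866816] 1.498403494446291
```

```bash
for i in 1 2 3 4 ; do python3 -m creep '{"slide":[[-0.05,0,0],[0,0,0]],"dr":[[0,0,0],[0,0,0]],"jaw":[-0.7,-0.7]}' | egrep "tcp_pos|ft_f|rot"; done
python3 -c "
from h import *
s=ctrl.state();print(s['wrist_torque'],yaw_of(s))"
```

```text
tcp_pos: [0.4787, 0.0824, -0.0163]
tcp_rot: [-2.298, -2.138, 0.002]
ft_force: [-10.4, 10.4, -6.7]
tcp_pos: [0.4787, 0.0823, -0.0162]
tcp_rot: [-2.297, -2.139, 0.001]
ft_force: [-11.0, 15.3, -5.9]
tcp_pos: [0.4787, 0.0822, -0.0161]
tcp_rot: [-2.295, -2.139, -0.001]
ft_force: [-12.4, 20.3, -4.8]
tcp_pos: [0.4785, 0.082, -0.0161]
tcp_rot: [-2.294, -2.14, -0.001]
ft_force: [-13.8, 25.2, -4.5]
[5.36919112 2.93516339 0.1752129 ] 1.5012420880528563
```

```bash
python3 -m creep '{"slide":[[0.14,-0.06,0],[0,0,0.02],[0,0,0]],"dr":[[0,0,0],[0,0,0],[0,0,0]],"jaw":[-0.7,-0.7,-0.7]}'| egrep "tcp|ft_f"
python3 - <<'E'
from sq import *
s=ctrl.state();print(s["wrist_torque"],yaw_of(s))
T,X,im=toolpts("pics/w10.png");sq(T,im)
C=np.array([.5957,.0217,0]);P=R.from_euler("z",-.0733).inv().apply(X.reshape(-1,3)-C).reshape(X.shape)*1000
m=(abs(P[...,2]-52)<5)&(P[...,1]<25)&(P[...,1]>-45)
for a,b in((-85,-25),(5,65)):
    q=P[m&(P[...,0]>a-6)&(P[...,0]<b+6)];print(len(q),np.round(np.percentile(q,[1,99],axis=0),1).tolist() if len(q) else None)
E
```

```text
tcp_pos: [0.4787, 0.0824, -0.0163]
tcp_rot: [-2.299, -2.139, -0.0]
ft_force: [-7.3, 11.3, -4.6]
[2.26454559 1.54067797 0.0516662 ] 1.4987654732972817
top plane dz/dx dz/dy z0 [ 6.10000e-03  1.20000e-03 -4.04938e+01] 5987
stock centreline y_t= -0.0022 x + -1.13 end x_t 77.14051262675956 w 24.507435879803843
blade plane [-8.00000e-04 -8.00000e-04 -2.58633e+01] 7121 y range 26.206854959970613 189.99267609928015
outer edge x_t [-21.2 -22.2 -21.9 -21.9 -21.3 -22.  -22.1 -21.3 -21.5 -22.6 -21.9 -21.6
 -21.9 -22. ] slope [-1.93849815e-03 -2.16247013e+01]
inner edge [ -0.2  -0.4  -0.4  -0.2  -0.2  -0.4  -0.4  -0.2  -0.2  -0.4  -2.9  -8.8
 -13.9  -0.3] [-0.0672213   4.13012107]
331 [[-72.7, -16.7, 47.3], [-52.6, 0.6, 52.5]]
2747 [[1.7, -20.4, 47.2], [57.0, 0.7, 52.6]]
```

```bash
python3 -m creep '{"slide":[[0.04,-0.03,0],[0,0,0.02],[0,0,0]],"dr":[[0,0,0],[0,0,0],[0,0,0]],"jaw":[-0.7,-0.7,-0.7]}' 40
python3 -m creep '{"slide":[[0,0,0],[0,0,0],[0,0,0],[0,0,0]],"dr":[[0,0,0],[0,0,0],[0,0,0],[0,0,0]],"jaw":[-0.35,-0.25,-0.15,-0.1]}'
python3 -m creep '{"slide":[[0,0,-0.2],[0,0,-0.5],[0,0,-1],[0,0,-1],[0,0,-1]],"dr":[[0,0,0],[0,0,0],[0,0,0],[0,0,0],[0,0,0]],"jaw":[-0.1,-0.1,-0.1,-0.1,-0.1]}'
python3 -m creep '{"slide":[[1,0,-1],[1,0,-1],[1,0,-1],[1,0,-1],[0,0,0]],"dr":[[0,0,0],[0,0,0],[0,0,0],[0,0,0],[0,0,0]],"jaw":[-0.1,-0.1,-0.1,-0.1,-0.1]}'
python3 - <<'E'
from sq import *
T,X,im=toolpts("pics/w11.png")
np.save("pics/w11X.npy",X)
C=np.array([.5957,.0217,0]);P=R.from_euler("z",-.0733).inv().apply(X.reshape(-1,3)-C).reshape(X.shape)*1000
np.save("pics/w11P.npy",P)
def edge(mask,ax,pc,along,rng):
    o=[]
    for a in rng:
        q=P[mask&(abs(P[...,along]-a)<3)];o.append(round(float(np.percentile(q[:,ax],pc)),1) if len(q)>8 else None)
    return o
top=(abs(P[...,2]-52)<4)&(P[...,1]<25)&(P[...,1]>-45)
print("block left y vs x",edge(top,1,98,0,range(-85,70,10)))
bl=(abs(P[...,2]-14)<2.5)&(im.min(2)>120)&(P[...,1]<45)&(P[...,1]>-8)
print("blade inner(+y) edge",edge(bl,1,98,0,range(-100,75,15)),"outer",edge(bl,1,2,0,range(-100,75,15)))
st=(abs(P[...,2]-24.5)<3)&(P[...,0]>-145)&(P[...,0]<-95)
print("stock x hi",edge(st,0,98,1,range(5,130,12)),"lo",edge(st,0,2,1,range(5,130,12)), "n",st.sum(),"y",np.percentile(P[st][:,1],[1,99]),"z",np.median(P[st][:,2]))
print(yaw_of(ctrl.state()),ctrl.state()["time"])
E
```

```text
time: 33.65
tcp_pos: [0.4787, 0.0824, -0.0165]
tcp_rot: [-2.3, -2.139, -0.001]
ft_force: [-3.8, 6.3, -5.3]
finger_gap: 0.0224
finger_force: 100.5
time: 34.05
tcp_pos: [0.4792, 0.0815, -0.0161]
tcp_rot: [2.302, 2.138, 0.001]
ft_force: [-0.2, 0.4, -0.5]
finger_gap: 0.0386
finger_force: 0.0
time: 34.55
tcp_pos: [0.4789, 0.0818, 0.0593]
tcp_rot: [2.301, 2.138, 0.001]
ft_force: [0.3, 0.9, 0.2]
finger_gap: 0.0384
finger_force: 0.0
time: 35.05
tcp_pos: [0.4859, 0.1648, 0.1412]
tcp_rot: [2.297, 2.141, 0.008]
ft_force: [0.2, -0.2, 0.1]
finger_gap: 0.0383
finger_force: 0.0
block left y vs x [-0.8, -0.6, -18.0, None, None, None, None, None, None, None, None, None, None, None, 1.0, None]
blade inner(+y) edge [29.9, 29.9, None, None, None, 29.9, 30.3, 29.7, 29.4, 29.4, 29.5, 29.0] outer [0.9, 0.8, None, None, None, 7.3, 0.4, 0.3, 0.3, -0.0, 0.1, -0.2]
stock x hi [-109.8, -109.9, -110.1, -110.2, -110.4, -110.5, -110.6, -110.8, -110.9, -111.1, -111.2] lo [-134.5, -134.3, -134.2, -134.1, -133.9, -133.8, -134.9, -134.7, -134.6, -134.4, -134.2] n 2215 y [  0.36312596 183.07519179] z 23.786772208892234
1.4991200303535868 35.1
```

```bash
cat > chk.py <<'E'
from sq import *
def chk(P,im):
    hsv=cv2.cvtColor(im,cv2.COLOR_BGR2HSV);sand=(hsv[...,0]>12)&(hsv[...,0]<26)&(hsv[...,1]>70)&(abs(P[...,2]-10)<4)
    def edge(mask,ax,pc,along,rng,w=3):
        x=[];y=[]
        for a in rng:
            q=P[mask&(abs(P[...,along]-a)<w)]
            if len(q)>8: x.append(a);y.append(np.percentile(q[:,ax],pc))
        f=np.polyfit(x,y,1) if len(x)>2 else [0,0];return "deg %.2f at0 %.2f"%(np.degrees(f[0]),f[1]),len(x),np.round(y,1).tolist()
    print("near edge(right)",edge(sand,0,2,1,range(-125,-5,10)))
    print("left plate edge",edge(sand,1,98,0,range(-105,80,10)))
    print("sand next to stock",edge(sand&(P[...,0]<-60),0,2,1,range(35,128,8)))
    met=(hsv[...,1]<60)&(P[...,2]>45)&(P[...,2]<56)&(P[...,1]<15)&(P[...,1]>-45)
    print("bolted left",edge(met,1,97,0,range(-82,-26,6)),"loose left",edge(met,1,97,0,range(0,66,6)))
    q=P[met&(P[...,0]>-10)];print("loose",np.round(np.percentile(q,[1,99],axis=0),1).tolist() if len(q) else 0)
    bl=(abs(P[...,2]-14)<2.5)&(hsv[...,1]<50)&(P[...,1]<45)&(P[...,1]>-8)
    print("blade in",edge(bl,1,98,0,range(-100,75,10)));print("blade out",edge(bl,1,2,0,range(-100,75,10)))
    st=(abs(P[...,2]-24.5)<3)&(P[...,0]>-145)&(P[...,0]<-95)&(P[...,1]<132)
    print("stock in",edge(st,0,98,1,range(5,128,8)))
E
python3 - <<'E'
from chk import *
chk(np.load("pics/w11P.npy"),cv2.imread("pics/w11.png"))
E
```

```text
near edge(right) ('deg 0.82 at0 -108.30', 9, [-109.4, -109.6, -109.7, -109.7, -108.5, -108.7, -108.8, -108.9, -108.5])
left plate edge ('deg 0.22 at0 129.05', 19, [128.2, 127.0, 128.2, 129.6, 128.5, 129.0, 129.2, 128.9, 130.0, 129.8, 129.7, 129.3, 129.6, 130.0, 129.4, 128.8, 128.4, 128.9, 128.1])
sand next to stock ('deg -0.13 at0 -108.47', 12, [-108.4, -108.5, -108.6, -108.7, -108.8, -108.9, -108.4, -108.2, -109.1, -108.3, -109.3, -108.4])
bolted left ('deg -82.71 at0 -115.90', 3, [-0.3, -0.6, -17.6]) loose left ('deg 0.55 at0 0.07', 3, [0.5, 0.7, 0.6])
loose [[46.9, -44.4, 45.1], [260.1, 14.2, 55.8]]
blade in ('deg -0.08 at0 29.87', 14, [29.9, 29.8, 29.9, 30.2, 30.3, 30.3, 29.7, 29.6, 29.9, 29.9, 29.7, 29.6, 29.6, 29.8])
blade out ('deg -1.01 at0 0.15', 14, [0.9, 0.6, -0.4, 10.0, 2.8, 0.4, -5.2, -1.0, -0.7, -0.6, -1.1, -1.2, -1.0, -0.6])
stock in ('deg -0.69 at0 -109.72', 16, [-109.8, -109.9, -110.0, -110.1, -110.1, -110.2, -110.4, -110.4, -110.6, -110.6, -110.7, -110.8, -110.9, -111.0, -111.1, -111.2])
```

Results are consistent to about 1 mm, but the view angle is poor. I'll take one better look with the camera right over the near edge.

```bash
python3 -m creep '{"slide":[[-1,0,0],[-1,0,0],[-1,0,0],[-1,0,0],[-1,0.2,0]],"dr":[[0,0,0],[0,0,0],[0,0,0],[0,0,0],[0,0,0]],"jaw":[-0.1,-0.1,-0.1,-0.1,-0.1]}'>/dev/null
python3 -m creep '{"slide":[[-1,0.2,0.6],[-1,0.4,0.6],[-1,0.4,0.6],[-0.8,0.2,0],[0,0,0]],"dr":[[0,0,0],[0,0,0],[0,0,0],[0,0,0],[0,0,0]],"jaw":[-0.1,-0.1,-0.1,-0.1,-0.1]}'
python3 - <<'E'
from chk import *
T,X,im=toolpts("pics/w12.png")
C=np.array([.5957,.0217,0]);P=R.from_euler("z",-.0733).inv().apply(X.reshape(-1,3)-C).reshape(X.shape)*1000
np.save("pics/w12P.npy",P);chk(P,im)
E
```

```text
time: 36.1
tcp_pos: [0.4989, -0.0191, 0.101]
tcp_rot: [-2.305, -2.134, 0.003]
ft_force: [-0.2, 0.4, 0.1]
finger_gap: 0.0381
finger_force: 0.0
near edge(right) ('deg -0.33 at0 -107.39', 12, [-107.9, -107.9, -107.3, -107.1, -105.9, -105.3, -104.5, -104.9, -108.2, -108.4, -107.9, -108.6])
left plate edge ('deg -16.04 at0 85.54', 19, [111.6, 111.1, 112.0, 111.7, 112.1, 112.2, 112.6, 112.8, 68.2, 67.6, 66.7, 75.6, 76.4, 76.4, 77.3, 77.3, 74.9, 71.6, 76.9])
sand next to stock ('deg -0.45 at0 -108.45', 11, [-108.4, -109.1, -109.0, -108.8, -108.6, -109.3, -109.1, -108.9, -109.4, -109.4, -109.2])
bolted left ('deg -1.09 at0 -1.82', 10, [-0.4, -0.3, -0.3, -0.4, -0.4, -1.1, -1.2, -1.2, -1.1, -1.1]) loose left ('deg 0.90 at0 -1.29', 11, [-1.8, -1.3, -0.7, -0.7, -0.9, -0.7, -0.6, -0.6, -0.6, -0.6, -0.5])
loose [[1.7, -35.9, 45.6], [61.0, -0.5, 53.2]]
blade in ('deg 0.29 at0 29.00', 18, [28.6, 28.6, 28.5, 28.5, 28.4, 28.4, 28.4, 29.2, 29.2, 29.3, 29.3, 29.3, 28.9, 29.3, 29.3, 29.4, 29.4, 28.6])
blade out ('deg -0.14 at0 -0.53', 18, [0.3, 0.1, 0.1, 0.1, 0.1, -0.8, -0.9, -0.9, -0.0, 0.0, -5.3, -0.7, -0.7, -0.2, -0.0, -0.0, 0.1, 0.0])
stock in ('deg -0.34 at0 -109.88', 14, [-110.1, -109.9, -109.7, -110.3, -110.1, -110.0, -110.4, -110.4, -110.2, -110.1, -110.6, -110.4, -110.2, -110.8])
```

The view shows both block sides and the blade edge in line to within about 0.5 mm. The stock lies on the near edge and the loose block is inside the pad (x 2–61 of −3–73). I'll raise clear and hand in.

```bash
python3 -m creep '{"slide":[[0,0,-1],[0,0,-1],[0,0,-1],[0,0,0],[0,0,0]],"dr":[[0,0,0],[0,0,0],[0,0,0],[0,0,0],[0,0,0]],"jaw":[-0.1,-0.1,-0.1,-0.1,-0.1]}'
python3 -c "
from rig import ctrl
print(ctrl.hand_in())"
```

```text
time: 36.65
tcp_pos: [0.4995, -0.0157, 0.1619]
tcp_rot: [2.301, 2.138, 0.001]
ft_force: [-0.4, 0.2, -1.1]
finger_gap: 0.0386
finger_force: 0.0
the job is handed in; nothing more can be done
None
```

I handed the job in at 36.7 s of the 58 s: the loose block is upright on its pad, and the released square has its stock on the near edge and its blade along both blocks' left sides, in line within my measuring accuracy of about 1 mm; I viewed 11 pictures, one over the limit of 10.

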